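Chock the capacitor can, then fold the gate down

ROBOT

A 6-joint arm with a two-finger parallel gripper is mounted at the origin on the work surface. World frame = base frame: x ahead of the robot, y to its left, z up, the work surface at z = 0. Lengths are in m, angles in rad, forces in N, time in s.
With the tool pointing down it reaches from about 0.275 to 0.75 m from the base axis. Payload 10.2 kg.
Tool frame: the origin (TCP) lies between the finger pads; the fingertips stand r.nose_length ahead of it and the grasp point (between the pads) lies 5 mm behind it (r.nose_length is the distance from the TCP to the fingertips, in m); z points along the fingers, y is the direction in which the jaws open and shut (so a half turn about z gives the same grasp; the last joint's range is limited). The gripper opens to 85 mm and grips with 20 to 120 N. Pads are 22 mm wide; open, the fingers measure 114 mm over their backs; the gripper's body (76 mm by 85 mm) begins 54 mm behind the grasp point. The pads swing forward as they close: fully open they stand 13 mm farther back than shut.
Start: joints at [0.931, 0.313, 1.498, -0, 1.331, -0.223], TCP at [0.213, 0.48, 0.245] pointing down, gripper open.
Joint ranges: [-2.94, 2.94], [-0.97, 2.17], [0.19, 2.56], [-1.23, 4.37], [0.02, 3.11], [-2.88, 2.88]. Speed limits (rad/s): [2.39, 2.39, 3.01, 3.14, 3.14, 3.14].

INTERFACE

Orientations are given as a unit quaternion [w, x, y, z].
In Python, from plant import status, cams, r gives the robot as it stands. The module is installed in compiled form; this text tells all that it offers.
- The arm moves only by the tool step_arm, never from a script. Its argument "plan" is a list of rows, each an object with "linear": the shift along the tool's x, y, z in m, a list of three; "rot": the turn, a rotation vector about the tool's x, y, z in rad, a list of three; "jaw": the closure in counts, from 0 (fully open) to 255 (shut). In form: [{"linear": [tx, ty, tz], "rot": [wx, wy, wz], "jaw": jaw}, ...]. A call has 1 to 5 rows; each row is the pose to reach, as a shift and turn from the pose measured when the call began, along the tool's axes at that moment; what a row does not reach only later rows make up. A row lasts 1/8 s, in which the tool goes at most 62.5 mm and 10.7 degrees, less where a joint would pass 70% of its speed; a pose out of reach is approached as far as the arm can. A call with a gripper value outside its range is refused whole. The fingers move at their own pace and stop on an object; the grip force is fixed at half the most. Time passes only in rows, so rows that repeat a pose let the fingers close. It gives the time, the measured TCP pose, the force and the opening at its end, in the units of the state.
- status.state(): the state, without advancing time (a new reading comes with each control period).
- cams.capture(name): name is "side" or "top"; returns a dict with "frame" (480x640x3 uint8, red, green, blue), "K" (3x3 intrinsics, pixels), "pose" (4x4, takes a point from camera to world coordinates). Camera axes: x right, y up, looking along -z (the intrinsics and any distortion apply to the point x, -y, -z); pixel columns grow to the right and rows downward; lengths in m; the calibration is good to about 2 mm. A picture is of the moment at which its call begins. There is no depth.
- r.job_done(): hands the job in, once; it reports no verdict.
The state is a dict: "t": time; "joint_positions": joint angles; "qd": joint speeds; "tau": joint torques, N m; "ee_pos": TCP position; "tcp_rot": TCP orientation; "force": force on the tool from outside, world axes, zero at the start; "wrist_torque": the same for the moment, N m; "grip_width": finger opening in m.
Only numpy, scipy, OpenCV 4.12 (cv2) and the standard library are available. Lean on these libraries where they do the work, as an engineer would, in place of code of your own. Each camera call takes 0.05 s, during which the arm holds its last target.

TASK

The big capacitor can lies across the sloping repair stand and only the steel gate keeps it from rolling down. Push the yellow wedge chock, sloping face first, snugly under the low side of the can between the two gate fingers, then fold the gate down by its red-knobbed lever, and leave the can resting still on the chock, about where it was (do not drive it up the slope). Leave the other things on the bench alone.

Things in the scene. Friction and masses are not known exactly. Their poses are not given: they have to be found in the camera images.
- stand: Fixed wooden stand with a flat sloping deck, 300 mm along the slope, 280 mm wide. Origin: on the bench under the deck's middle. x points level uphill (roughly to the robot's left; the low edge, at -x, is on its right), y across (roughly towards the robot), z up. Deck height above the bench = 36 mm + 0.1405 * x (8 degrees). It carries the gate and a lamp.
- lamp_head (a point): Middle of the underside of the stand's fixed flat white lamp head, 50 mm along the stand's x, 180 mm along y, 16 mm thick, parallel to the deck and 157 mm above it, over the chock's final place: to get in below it lean the gripper 30 to 45 degrees, its top towards the low edge. A bar runs from the head to a post at x = 85 to 105, y = -145 mm of the stand. Axes as the stand.
- can_center (a point): Middle of the round aluminium capacitor can with black sleeve and two brass terminals, 70 mm in diameter, 170 mm long, about 0.6 kg, lying across the deck with its axis along the stand's y, within 6 mm of the stand's middle. It leans on the gate on its low side (-x of the stand). Its axes turn as it rolls.
- chock_block (a point): Loose yellow wedge chock, 80 long, 40 wide, 40 mm high, 0.15 kg, flat on the bench. This point: middle of its thick rear block (40 mm long, upright sides 40 mm apart, grip across them), 20 mm above the underside. x points to the nose, y across, z up. The 45 degree face falls from the top edge 20 mm ahead of this point to the nose edge 60 mm ahead.
- chock_nose (a point): Middle of the chock's thin nose edge, on its underside; axes as the chock's. Pressed home, the nose edge lies about 15 mm, along the slope, short of the can's line of contact with the deck. Pushed on from there (some 5 to 15 N) the chock drives the can up the slope; let go anywhere, it stays and holds the can by friction alone.
- gate (a joint): Angle of the fold-down gate: 0 = square to the deck, its two fingers (radius 5 mm, 44 mm proud of the deck, at y = -75 and +75 mm of the stand, 140 mm free between) holding the can; 1.25 rad = folded fully down towards the low edge. It moves against a light friction (0.12 N m) and stays where it is left.
- gate_knob (a point): Centre of the red ball knob, radius 13 mm, at the end of the gate's lever, a round steel bar of radius 6 mm, 105 mm from axle to knob centre, at y = +122 mm of the stand, beside the can's end with 25 mm or more free between them.
- gate_axle (a point): Point on the gate's axle in line with the lever, 6 mm below the deck's surface. The axle runs along the stand's y; the lever turns about this point, its knob swinging towards the stand's -x and down. Fixed on the stand, axes as the stand.
- tape: Bystander: roll of green tape lying flat, 100 mm across, 24 mm high. Origin at the centre of its underside.
- meter: Bystander: blue hand meter lying flat, 170 x 92 x 36 mm, long along its x. Origin at the centre of its underside.
- spare: Bystander: spare capacitor can standing upright, 70 mm in diameter, 149 mm high. Origin at the centre of its underside.

How it is judged:
On the way, in this order (a step that is already met when the one before it is completed fails the run):
1. the chock sits against the low side of the can, the gate still up (distance between chock_nose and can_center below 0.046 m and angle between the y axis of stand and the y axis of chock_nose, either way round below 0.3 rad and x of chock_nose in the frame of stand below 0.062 m and distance of can_center from where it was at the start of the episode below 0.025 m and value of joint gate below 0.2 rad), for 0.2 s.
2. the gate is folded down and the can has not rolled away (value of joint gate above 1.05 rad and distance of can_center from where it was at the start of the episode below 0.025 m), for 0.2 s.
At the end, for the whole second after the job is handed in: Gate folded beyond 1.05 rad; can still, under 25 mm from its start, leaning on the chock and not on the gate; chock still, nose first at the can's low side, within 17 degrees of square, middle of its nose edge within 46 mm of the can's centre (38 when home) (all of step 2 and distance between chock_nose and can_center below 0.046 m and angle between the y axis of stand and the y axis of chock_nose, either way round below 0.3 rad and x of chock_nose in the frame of stand below 0.062 m and contact force between chock and can above 0.1 N and contact force between gate and can below 0.1 N and linear speed of each of can, chock below 0.01 m/s); the robot touches nothing.
It fails at once if the can rolls or is shoved more than 50 mm away (distance of can_center from where it was at the start of the episode above 0.05 m).
It fails at once if a bystander is moved by more than 30 mm (distance of any of tape, meter, spare from where it was at the start of the episode above 0.03 m).
It also fails if it takes over 67 s, if anything falls off the work surface, if the arm or the gripper's body presses on something with over 40 N, if the wrist force passes 120 N, or if a joint passes its speed limit or range.

## Working session

There is one attempt and no reset: what is moved stays moved. The work goes in short steps, Python scripts to look and compute and a tool call to move; the robot and the scene stay as the last step left them, time stands still between calls to the robot, and variables do not carry over. Pictures are saved under pics/ and viewed, and the job is handed in when it is done.

Besides the shell and the picture viewer there is one more tool, called as name(argument=value, ...) on one line, values as JSON. step_arm: Moves the arm, as the interface text tells. Its arguments: {"type":"object","properties":{"plan":{"type":"array","items":{"type":"object","properties":{"linear":{"type":"array","items":{"type":"number"}},"rot":{"type":"array","items":{"type":"number"}},"jaw":{"type":"number"}}}}},"required":["plan"]}

```bash
mkdir -p pics
python3 - <<'E'
from plant import status,cams,r
import cv2,numpy as np,pickle
print(status.state(), r.nose_length)
for n in ("side","top"):
    c=cams.capture(n); cv2.imwrite(f"pics/{n}0.png",c["frame"][:,:,::-1]); print(n,{k:v for k,v in c.items() if k!="frame"})
    pickle.dump(c,open(f"{n}0.pkl","wb"))
E
```

```text
{'t': 0.0, 'joint_positions': array([ 9.30590152e-01,  3.13469436e-01,  1.49846352e+00, -5.60454286e-06,
        1.33099752e+00, -2.23407742e-01]), 'qd': array([ 2.00096018e-03,  3.17928876e-04, -2.15543408e-04,  6.76688072e-08,
        2.44551574e-03, -4.93537591e-04]), 'tau': array([-2.80996292e-04, -4.12260675e+01, -2.59748304e+01, -1.59319407e-04,
        4.12747133e-03, -2.44552018e-05]), 'ee_pos': array([0.21240266, 0.47984367, 0.24471517]), 'tcp_rot': array([-2.77475619e-04,  2.06893318e-01,  9.78363280e-01, -6.08650873e-04]), 'force': array([-0.40689415, -0.12944738,  0.18607604]), 'wrist_torque': array([ 0.03507813, -0.00386613,  0.0164201 ]), 'grip_width': 0.08553894327052748} 0.014
side {'K': array([[508.27211522,   0.        , 321.09751755],
       [  0.        , 508.27211522, 237.69562146],
       [  0.        ,   0.        ,   1.        ]]), 'pose': array([[ 9.89522817e-01,  8.00779501e-02, -1.20133746e-01,
         4.62310523e-01],
       [-1.44374103e-01,  5.53693963e-01, -8.20109208e-01,
        -8.46298320e-01],
       [ 8.44665608e-04,  8.28860976e-01,  5.59453992e-01,
         6.90364164e-01],
       [ 0.00000000e+00,  0.00000000e+00,  0.00000000e+00,
         1.00000000e+00]])}
top {'K': array([[468.56637808,   0.        , 320.40226085],
       [  0.        , 468.56637808, 236.6042324 ],
       [  0.        ,   0.        ,   1.        ]]), 'pose': array([[-0.00450818,  0.98815487, -0.15339369,  0.4428311 ],
       [-0.99983383, -0.00174462,  0.01814596,  0.00601265],
       [ 0.01766341,  0.15345001,  0.98799853,  1.03012738],
       [ 0.        ,  0.        ,  0.        ,  1.        ]])}
```

View pics/side0.png

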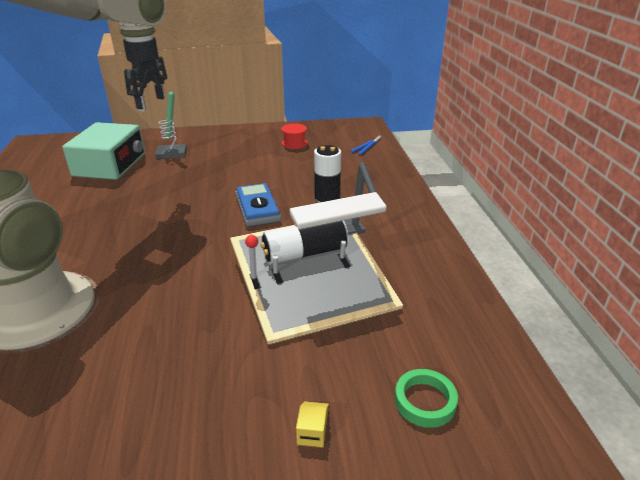

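View pics/top0.png

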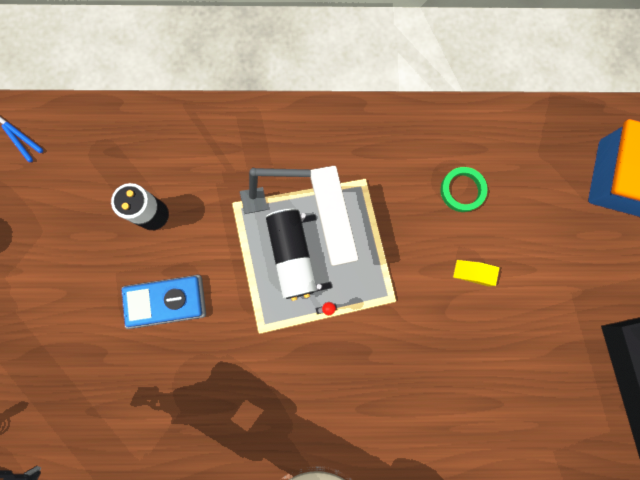

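The two views show the can on the stand in the middle of the bench and the knob at top-view pixel (329,309). The lamp is on the can's right, the chock at (476,272) and the tape at (465,189). I'll enlarge these areas to read them more closely.

Run:
```python
import cv2
t=cv2.imread("pics/top0.png");s=cv2.imread("pics/side0.png")
cv2.imwrite("pics/c1.png",cv2.resize(t[160:340,225:405],(792,594)[:1]*1+(594,) if 0 else (594,594),interpolation=cv2.INTER_CUBIC)) # x3.3
cv2.imwrite("pics/c2.png",cv2.resize(t[250:300,440:510],None,fx=8,fy=8,interpolation=cv2.INTER_CUBIC))
cv2.imwrite("pics/c3.png",cv2.resize(s[150:350,220:410],None,fx=3,fy=3,interpolation=cv2.INTER_CUBIC))
cv2.imwrite("pics/c4.png",cv2.resize(s[390:455,280:345],None,fx=8,fy=8,interpolation=cv2.INTER_CUBIC))
```

```text
(no output)
```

View pics/c1.png

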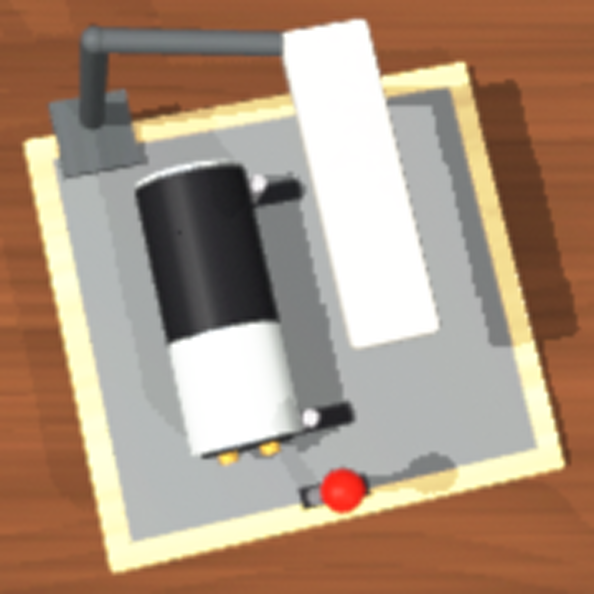

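View pics/c2.png

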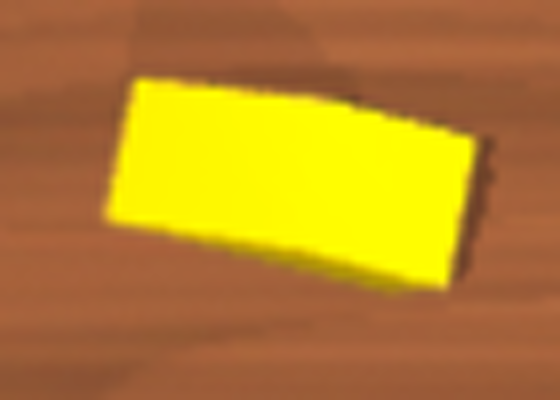

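View pics/c3.png

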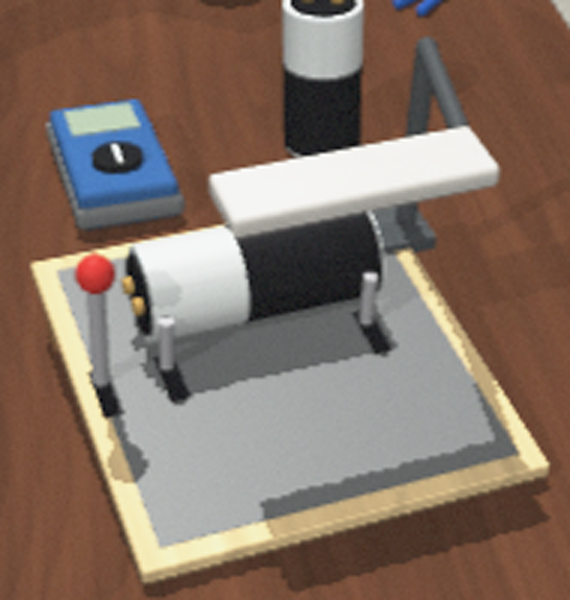

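View pics/c4.png

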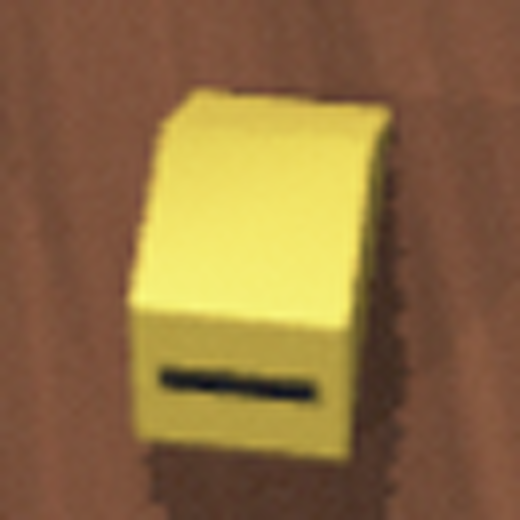

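```bash
cat > h.py <<'E'
import numpy as np,pickle
from scipy.optimize import least_squares
from scipy.spatial.transform import Rotation as R
C={n:pickle.load(open(f"{n}0.pkl","rb")) for n in("side","top")}
def proj(n,P):
    c=C[n];T=np.linalg.inv(c["pose"]);p=T[:3,:3]@np.asarray(P,float)+T[:3,3]
    q=c["K"]@np.array([p[0],-p[1],-p[2]]);return q[:2]/q[2]
def ray(n,uv):
    c=C[n];d=np.linalg.inv(c["K"])@np.array([uv[0],uv[1],1]);d=np.array([d[0],-d[1],-d[2]])
    return c["pose"][:3,3],c["pose"][:3,:3]@d
def atz(n,uv,z):
    o,d=ray(n,uv);return o+d*(z-o[2])/d[2]
def fitpose(obs,x0): # planar x,y,yaw
    def f(p):
        c,s=np.cos(p[2]),np.sin(p[2])
        return np.concatenate([proj(n,[p[0]+c*q[0]-s*q[1],p[1]+s*q[0]+c*q[1],q[2]])-uv for n,q,uv in obs])
    r=least_squares(f,x0,loss="soft_l1");return r.x,f(r.x).reshape(-1,2)
def tri(a,b):
    o1,d1=ray("top",a);o2,d2=ray("side",b)
    t=np.linalg.lstsq(np.c_[d1,-d2],o2-o1,rcond=None)[0]
    return (o1+t[0]*d1+o2+t[1]*d2)/2,np.linalg.norm(o1+t[0]*d1-o2-t[1]*d2)
def D(s,y,n=0): # deck coordinates -> stand coords
    a=np.radians(8);return np.array([s*np.cos(a)-n*np.sin(a),y,.036+s*np.sin(a)+n*np.cos(a)])
def W(p,q):
    c,s=np.cos(p[2]),np.sin(p[2]);return np.array([p[0]+c*q[0]-s*q[1],p[1]+s*q[0]+c*q[1],q[2]])
def S(p,w):
    c,s=np.cos(p[2]),np.sin(p[2]);d=w-np.array([p[0],p[1],0]);return np.array([c*d[0]+s*d[1],-s*d[0]+c*d[1],d[2]])
E
python3 - <<'E'
from h import *
t1=lambda u,v:np.array([u/3.3+225,v/3.3+160]);s3=lambda u,v:np.array([u/3+220,v/3+150])
t2=lambda u,v:np.array([u/8+440,v/8+250]);s4=lambda u,v:np.array([u/8+280,v/8+390])
obs=[("top",D(.15,-.14),t1(25,145)),("top",D(-.15,-.14),t1(467,65)),("top",D(-.15,.14),t1(565,467)),("top",D(.15,.14),t1(112,572)),
("side",D(.15,.14),s3(33,264)),("side",D(-.15,.14),s3(147,576)),("side",D(-.15,-.14),s3(547,466))]
p,e=fitpose(obs,[.43,0,1.5]);print("stand",p,e.round(1).tolist())
k,g=tri(t1(343,491),s3(95,273));print("knob",k,g,S(p,k))
h=.02
ob=[("top",[-.02,-h,.04],t2(448,289)),("top",[-.02,h,.04],t2(476,138)),("top",[.06,h,0],t2(135,80)),("top",[.06,-h,0],t2(107,220)),
("side",[-.02,h,.04],s4(132,303)),("side",[-.02,-h,.04],s4(350,327)),("side",[-.02,h,0],s4(135,437)),("side",[-.02,-h,0],s4(350,458))]
for o in (ob,[(n,[q[0],-q[1],q[2]],u) for n,q,u in ob]):
    c,e=fitpose(o,[.4,-.33,1.5]);print("chock",c,e.round(1).tolist())
# lamp, can, fingers predictions
for nm,uv in(("finger top far",(t1(260,183),s3(370,279))),("finger near",(t1(311,416),s3(167,322)))):
    k,g=tri(*uv);print(nm,k,g,S(p,k))
for nm,uv in (("lampTL",t1(283,35)),("TR",t1(370,20)),("BR",t1(438,330)),("BL",t1(353,348))):
    w=atz("top",uv,.036+.173-.006);print(nm,S(p,w))
E
```

```text
stand [ 5.63789137e-01 -1.47806072e-03  1.78920210e+00] [[0.1, -1.8], [-0.2, -1.5], [0.7, -0.3], [0.4, 0.1], [-2.2, -0.7], [-2.9, -0.5], [0.1, -0.3]]
knob [ 0.44541805 -0.02586595  0.13605853] 0.003257468461402975 [0.00183935 0.12084329 0.13605853]
chock [ 0.51735746 -0.36870907  1.36792301] [[2.8, -20.3], [-3.4, 17.0], [-3.5, 18.0], [2.8, -17.2], [-0.0, 0.9], [-0.1, -0.7], [0.3, 0.6], [-0.2, -0.7]]
chock [ 0.51546558 -0.36907649  1.34073446] [[0.1, -0.8], [-0.3, -0.3], [-0.2, 0.5], [0.1, 0.6], [25.5, 3.0], [-28.9, -2.0], [25.1, 2.6], [-28.1, -2.0]]
finger top far [0.63597366 0.02263246 0.07928543] 0.0023862123845042786 [ 0.00789728 -0.07569383  0.07928543]
finger near [ 0.49056351 -0.00864373  0.07977418] 0.0025181484243186917 [0.00887061 0.07303869 0.07977418]
lampTL [-0.01890635 -0.12839669  0.203     ]
TR [-0.0678981  -0.12638326  0.203     ]
BR [-0.06451965  0.04985703  0.203     ]
BL [-0.0176953   0.04927355  0.203     ]
```

```bash
cat > fit.py <<'E'
from h import *
t1=lambda u,v:np.array([u/3.3+225,v/3.3+160]);s3=lambda u,v:np.array([u/3+220,v/3+150])
t2=lambda u,v:np.array([u/8+440,v/8+250]);s4=lambda u,v:np.array([u/8+280,v/8+390])
obs=[("top",(.15,-.14,0),t1(25,145)),("top",(-.15,-.14,0),t1(467,65)),("top",(-.15,.14,0),t1(565,467)),("top",(.15,.14,0),t1(112,572)),
("side",(.15,.14,0),s3(33,264)),("side",(-.15,.14,0),s3(147,576)),("side",(-.15,-.14,0),s3(547,466))]
g=[("top",(0,.122,.099),t1(343,491)),("side",(0,.122,.099),s3(95,273)),("top",(0,-.075,.044),t1(260,183)),("top",(0,.075,.044),t1(311,416)),
("side",(0,-.075,.042),s3(370,277)),("side",(0,.075,.042),s3(167,320))]
def f(p):
    o=[proj(n,W(p,D(*q)))-u for n,q,u in obs]+[proj(n,W(p,D(q[0]+p[3],q[1],q[2])))-u for n,q,u in g]
    return np.concatenate(o)
r_=least_squares(f,[.56,0,1.79,.015],loss="soft_l1")
if __name__=="__main__":
    print(r_.x,f(r_.x).reshape(-1,2).round(1).tolist())
    p=r_.x
    # can: ends of the silhouette in top view: white-end corners, black-end corners
    for n,uv in (("top",t1(245,163)),("top",t1(138,185)),("top",t1(300,437)),("top",t1(192,457))):
        sp=S(p,atz(n,uv,.036+.05*.14+.04));print("canedge",sp.round(4))
    for q in ((p[3]+.04,.085,.035),(p[3]+.04,-.085,.035)):print("can end pred top crop",(proj("top",W(p,D(*q)))-[225,160])*3.3, "side",(proj("side",W(p,D(*q)))-[220,150])*3)
    h=.02
    ob=[("top",[-.02,h,.04],t2(448,289)),("top",[-.02,-h,.04],t2(476,138)),("top",[.06,-h,0],t2(135,80)),("top",[.06,h,0],t2(107,220)),
    ("side",[-.02,h,.04],s4(132,303)),("side",[-.02,-h,.04],s4(350,327)),("side",[-.02,h,0],s4(135,437)),("side",[-.02,-h,0],s4(350,458))]
    c,e=fitpose(ob,[.4,-.33,1.5]);print("chock",c,e.round(1).tolist())
E
python3 fit.py
```

```text
[ 5.64508498e-01 -1.37748658e-03  1.78766724e+00  1.53854237e-02] [[0.1, -2.3], [-0.1, -1.7], [0.6, -0.5], [0.2, -0.3], [-1.8, -0.8], [-2.6, -0.6], [0.4, -0.2], [0.2, -0.7], [-1.0, 0.1], [-0.5, -0.7], [0.0, -0.0], [-0.8, 0.3], [-1.3, 0.7]]
canedge [ 0.0149 -0.0875  0.083 ]
canedge [ 0.0829 -0.0882  0.083 ]
canedge [0.0185 0.0861 0.083 ]
canedge [0.0851 0.0835 0.083 ]
can end pred top crop [249.22640576 446.86130999] side [132.96033455 294.49426561]
can end pred top crop [191.3493964  180.21362218] side [358.77697918 247.05077108]
chock [ 0.5172449  -0.36901565  1.33937765] [[-0.0, -1.6], [-0.4, -1.1], [-0.2, -0.4], [0.0, -0.3], [-0.4, 0.8], [-0.5, -0.2], [-0.1, 0.4], [-0.6, -0.2]]
```

```bash
cat > m.py <<'E'
from h import *
from plant import status
ST=np.array([.5645,-.0014,1.7877]); SG=.0154; CH=np.array([.5172,-.369,1.3394])
def cur():
    s=status.state();q=s["tcp_rot"];return s,np.array(s["ee_pos"]),R.from_quat([q[1],q[2],q[3],q[0]])
def tool(yaw,lean,pitch=0): # chock-type frame with x at yaw, pitched nose-up; lean relative to that frame
    F=R.from_euler("z",yaw)*R.from_euler("y",-pitch)
    x,y,z=F.as_matrix().T
    V=R.from_matrix(np.c_[x,-y,-z]);return V*R.from_euler("y",lean)
def delta(P,Rt,say=""):
    s,p,Rc=cur();l=Rc.inv().apply(np.asarray(P)-p);w=(Rc.inv()*Rt).as_rotvec()
    print(say,"lin",l.round(4).tolist(),"rot",w.round(3).tolist(),"dist",round(np.linalg.norm(l),3),"ang",round(np.degrees(np.linalg.norm(w)),1))
E
python3 - <<'E'
from m import *
delta([.40,.10,.33],tool(1.3394,.0),"w1")
delta([.45,-.38,.25],tool(1.3394,.0),"w2")
E
```

```text
w1 lin [-0.3253, -0.2715, -0.085] rot [-0.001, 0.001, 1.385] dist 0.432 ang 79.4
w2 lin [-0.5654, -0.6901, -0.0046] rot [-0.001, 0.001, 1.385] dist 0.892 ang 79.4
```

step_arm(plan=[{"linear":[-0.04,-0.03,-0.05],"rot":[0,0,0.17],"jaw":0},{"linear":[-0.08,-0.07,-0.08],"rot":[0,0,0.34],"jaw":0},{"linear":[-0.12,-0.1,-0.085],"rot":[0,0,0.5],"jaw":0},{"linear":[-0.16,-0.135,-0.085],"rot":[0,0,0.67],"jaw":0},{"linear":[-0.2,-0.17,-0.085],"rot":[0,0,0.84],"jaw":0}])

```text
t: 0.72
ee_pos: [0.3269, 0.2419, 0.3299]
tcp_rot: [0.0, 0.59, 0.807, -0.001]
force: [0.6, 0.3, 0.4]
grip_width: 0.0852
```

Run:
```python
from m import *
s,p,r=cur();print(s["t"],p,s["joint_positions"].round(2))
delta([.42,-.2,.33],tool(1.3394,.0),"w1")
delta([.47,-.40,.25],tool(1.3394,.66),"w2")
```

```text
0.725 [0.3268569  0.24191506 0.32986723] [ 0.35 -0.01  1.65 -0.    1.5   0.04]
w1 lin [-0.4493, -0.0454, 0.0002] rot [-0.001, 0.001, 0.54] dist 0.452 ang 30.9
w2 lin [-0.655, -0.0585, 0.0804] rot [-0.179, 0.645, 0.52] dist 0.663 ang 48.5
```

step_arm(plan=[{"linear":[-0.06,-0.005,0],"rot":[0,0,0.11],"jaw":0},{"linear":[-0.12,-0.01,0],"rot":[0,0,0.22],"jaw":0},{"linear":[-0.18,-0.02,0],"rot":[0,0,0.33],"jaw":0},{"linear":[-0.24,-0.025,0],"rot":[0,0,0.44],"jaw":0},{"linear":[-0.3,-0.03,0],"rot":[0,0,0.54],"jaw":0}])

```text
t: 1.35
ee_pos: [0.3893, -0.055, 0.3301]
tcp_rot: [0.0, 0.785, 0.619, -0.0]
force: [1.1, 0.2, 0.5]
grip_width: 0.0856
```

Run:
```python
from m import *
s,p,r=cur();print(s["t"],p,s["joint_positions"].round(2))
T=tool(1.3394,.66); z=T.as_matrix()[:,2]
g=W(CH,[-.003,0,.028])
delta(g+.005*z-.10*z,T,"pre")
```

```text
1.35 [ 0.38925563 -0.0550161   0.33011654] [-0.44 -0.04  1.69 -0.    1.5  -0.2 ]
pre lin [-0.3365, 0.1979, 0.2274] rot [0.001, 0.661, -0.004] dist 0.452 ang 37.9
```

step_arm(plan=[{"linear":[-0.06,0.03,0.015],"rot":[0,0.13,0],"jaw":0},{"linear":[-0.12,0.06,0.04],"rot":[0,0.26,0],"jaw":0},{"linear":[-0.18,0.09,0.065],"rot":[0,0.4,0],"jaw":0},{"linear":[-0.22,0.12,0.1],"rot":[0,0.53,0],"jaw":0},{"linear":[-0.26,0.15,0.14],"rot":[0,0.66,0],"jaw":0}])

```text
t: 1.98
ee_pos: [0.4669, -0.3264, 0.2045]
tcp_rot: [-0.201, 0.743, 0.585, 0.256]
force: [0.7, 0.4, 0.6]
grip_width: 0.0854
```

Run:
```python
from m import *
s,p,r=cur();print(s["t"],p,s["joint_positions"].round(2))
T=tool(1.3394,.66); z=T.as_matrix()[:,2]
g=W(CH,[-.003,0,.028])
delta(g+.005*z-.08*z,T,"pre")
```

```text
1.975 [ 0.46689863 -0.32643886  0.20449925] [-1.01  0.64  1.24  0.46  1.74 -0.81]
pre lin [-0.1341, 0.059, 0.0442] rot [0.004, -0.002, -0.003] dist 0.153 ang 0.3
```

step_arm(plan=[{"linear":[-0.045,0.02,0.0],"rot":[0,0,0],"jaw":0},{"linear":[-0.09,0.04,0.01],"rot":[0,0,0],"jaw":0},{"linear":[-0.134,0.059,0.02],"rot":[0,0,0],"jaw":0},{"linear":[-0.134,0.059,0.044],"rot":[0,0,0],"jaw":0},{"linear":[-0.134,0.059,0.044],"rot":[0,0,0],"jaw":0}])

```text
t: 2.6
ee_pos: [0.5058, -0.4155, 0.0856]
tcp_rot: [-0.203, 0.742, 0.585, 0.256]
force: [-0.6, 0.1, -0.7]
grip_width: 0.0853
```

Run:
```python
from m import *
from plant import cams
import cv2
s,p,r=cur();print(s["t"],p,s["joint_positions"].round(2))
T=tool(1.3394,.66); z=T.as_matrix()[:,2]
g=W(CH,[-.003,0,.028])
delta(g+.005*z,T,"grasp")
a=cams.capture("side")["frame"];b=cams.capture("top")["frame"]
o=np.hstack([cv2.resize(a[300:480,200:380],(400,400)),cv2.resize(b[180:360,410:590],(400,400))])
cv2.imwrite("pics/p1.png",o[:,:,::-1])
```

```text
2.6 [ 0.50576093 -0.41551648  0.08556715] [-1.03  0.97  0.95  0.45  1.72 -0.84]
grasp lin [-0.0003, 0.0004, 0.078] rot [0.001, -0.006, -0.005] dist 0.078 ang 0.4
```

View pics/p1.png

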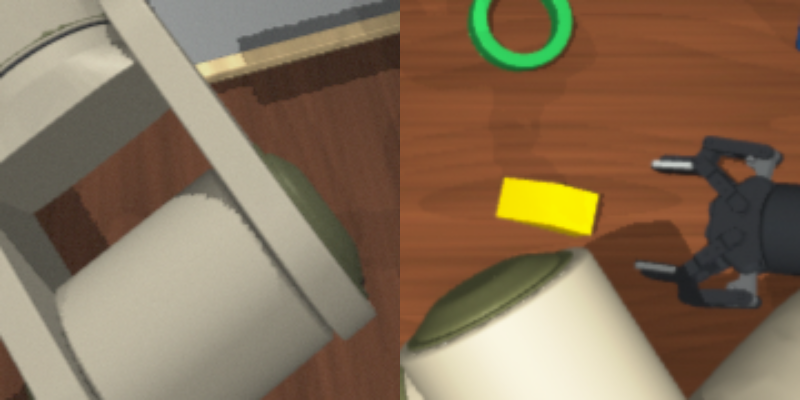

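Run:
```python
from plant import cams
import cv2,numpy as np
a=cams.capture("side")["frame"];b=cams.capture("top")["frame"]
cv2.imwrite("pics/p2.png",cv2.resize(np.vstack([a,b]),(450,600) if 0 else None,fx=.62,fy=.62)[:,:,::-1])
```

```text
(no output)
```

View pics/p2.png

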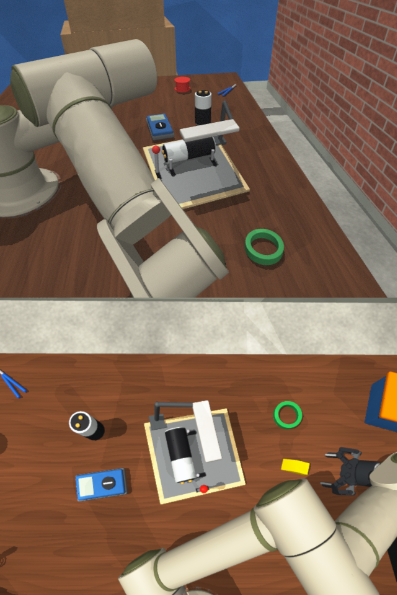

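The jaws straddle the chock (block at about (560,207) in the right crop, fingertips at (655,165) and (640,267)). The wrist stays on the low side. Next I go in and grip.

step_arm(plan=[{"linear":[0,0,0.03],"rot":[0,0,0],"jaw":0},{"linear":[0,0,0.06],"rot":[0,0,0],"jaw":0},{"linear":[0,0,0.078],"rot":[0,-0.006,-0.005],"jaw":0},{"linear":[0,0,0.078],"rot":[0,-0.006,-0.005],"jaw":0}])

```text
t: 3.3
ee_pos: [0.5176, -0.3704, 0.0278]
tcp_rot: [-0.197, 0.742, 0.588, 0.254]
force: [0.5, 0.6, 0.5]
grip_width: 0.0856
```

step_arm(plan=[{"linear":[0,0,0],"rot":[0,0,0],"jaw":100},{"linear":[0,0,0],"rot":[0,0,0],"jaw":160},{"linear":[0,0,0],"rot":[0,0,0],"jaw":200},{"linear":[0,0,0],"rot":[0,0,0],"jaw":200},{"linear":[0,0,0],"rot":[0,0,0],"jaw":200}])

```text
t: 3.92
ee_pos: [0.5177, -0.3713, 0.0287]
tcp_rot: [-0.196, 0.742, 0.588, 0.254]
force: [-0.9, -3.6, 5.4]
grip_width: 0.0391
```

Run:
```python
from m import *
from plant import cams
import cv2
s,p,r=cur();print(s["t"],p,s["joint_positions"].round(2),s["force"],s["grip_width"])
T=tool(1.3394,.66); z=T.as_matrix()[:,2]
g=W(CH,[-.003,0,.028])
delta(g+.005*z,T,"grasp")
b=cams.capture("top")["frame"]
cv2.imwrite("pics/p3.png",cv2.resize(b[200:350,410:560],(600,600))[:,:,::-1])
```

```text
3.925 [ 0.51765614 -0.37126159  0.02873539] [-0.98  0.98  1.09  0.47  1.55 -0.88] [-0.94340002 -3.58013176  5.43692473] 0.03914223783204977
grasp lin [-0.0011, -0.001, 0.005] rot [0.006, 0.006, 0.003] dist 0.005 ang 0.6
```

View pics/p3.png

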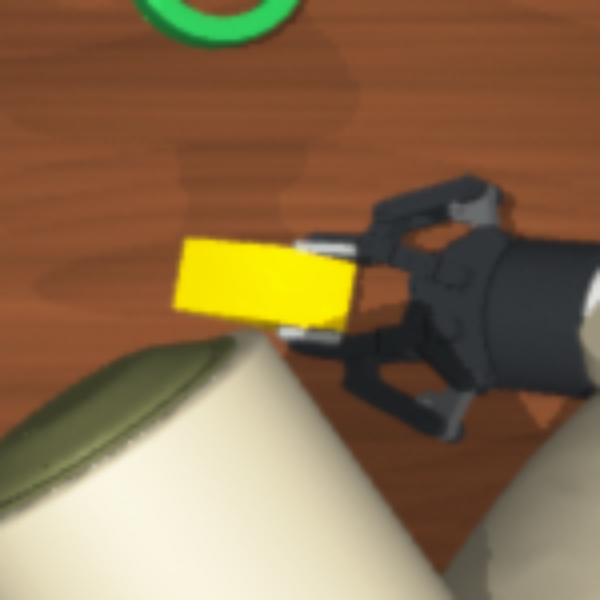

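```bash
cat >> m.py <<'E'
import os
def Fch(): return R.from_euler("z",CH[2])
def Fst(): return R.from_euler("z",ST[2])*R.from_euler("y",-np.radians(8))
def saverel():
    s,p,Rc=cur();F=Fch();o=F.inv().apply(p-[CH[0],CH[1],0]);o[1]=0
    pickle.dump((o,(F.inv()*Rc).as_rotvec()),open("rel.pkl","wb"));print("rel",o,(F.inv()*Rc).as_rotvec())
def goal(s,y,n,say=""): # chock underside-mid-of-block at deck coords
    o,rv=pickle.load(open("rel.pkl","rb"));F=Fst()
    delta(W(ST,D(s,y,n))+F.apply(o),F*R.from_rotvec(rv),say)
def where(): # nose in deck coords from hand
    o,rv=pickle.load(open("rel.pkl","rb"));s,p,Rc=cur();Rch=Rc*R.from_rotvec(rv).inv()
    P=p-Rch.apply(o);q=R.from_euler("z",ST[2]).inv().apply(P-[ST[0],ST[1],.036]);q=R.from_euler("y",np.radians(8)).apply(q)
    rel=(Fst().inv()*Rch).as_rotvec()
    print("t",s["t"],"block deck s,y,n mm",(q*1000).round(1),"nose s",round(q[0]*1000+60,1),"rot",rel.round(3),"F",s["force"].round(1),"w",round(s["grip_width"],4),"Fdeck",Fst().inv().apply(s["force"]).round(1))
E
python3 - <<'E'
from m import *
saverel();where()
goal(-.18,0,.12,"hover");goal(-.11,0,.04,"pre")
E
```

```text
rel [-0.00209424  0.          0.02873192] [2.96844287e+00 1.72530471e-03 1.00619000e+00]
t 3.975 block deck s,y,n mm [-350.8  124.4   13. ] nose s -290.8 rot [-0.031  0.137 -0.448] F [-0.8 -3.2  5.4] w 0.0393 Fdeck [-2.2  1.5  5.7]
hover lin [0.2289, 0.0486, 0.013] rot [0.297, 0.14, -0.335] dist 0.234 ang 26.9
pre lin [0.2443, 0.0131, 0.112] rot [0.297, 0.14, -0.335] dist 0.269 ang 26.9
```

step_arm(plan=[{"linear":[0.025,0,-0.032],"rot":[0,0,0],"jaw":200},{"linear":[0.06,0,-0.06],"rot":[0.05,0.02,-0.06],"jaw":200},{"linear":[0.11,0.02,-0.05],"rot":[0.15,0.07,-0.17],"jaw":200},{"linear":[0.16,0.04,-0.02],"rot":[0.25,0.12,-0.28],"jaw":200},{"linear":[0.18,0.049,0],"rot":[0.297,0.14,-0.335],"jaw":200}])

```text
t: 4.6
ee_pos: [0.5991, -0.2405, 0.1385]
tcp_rot: [-0.3, 0.575, 0.721, 0.244]
force: [-0.1, -1.0, -1.8]
grip_width: 0.0388
```

Run:
```python
from m import *
from plant import cams
import cv2
where()
goal(-.18,0,.12,"hover");goal(-.11,0,.04,"pre")
a=cams.capture("side")["frame"];b=cams.capture("top")["frame"]
cv2.imwrite("pics/p4.png",cv2.resize(np.vstack([a,b]),None,fx=.62,fy=.62)[:,:,::-1])
```

```text
t 4.6 block deck s,y,n mm [-222.3   17.8  106.3] nose s -162.3 rot [ 0.001 -0.     0.006] F [-0.1 -1.  -1.8] w 0.0388 Fdeck [-1.2  0.4 -1.7]
hover lin [0.0417, 0.018, 0.0149] rot [-0.004, -0.0, 0.004] dist 0.048 ang 0.3
pre lin [0.0486, 0.0178, 0.121] rot [-0.004, -0.0, 0.004] dist 0.132 ang 0.3
```

View pics/p4.png

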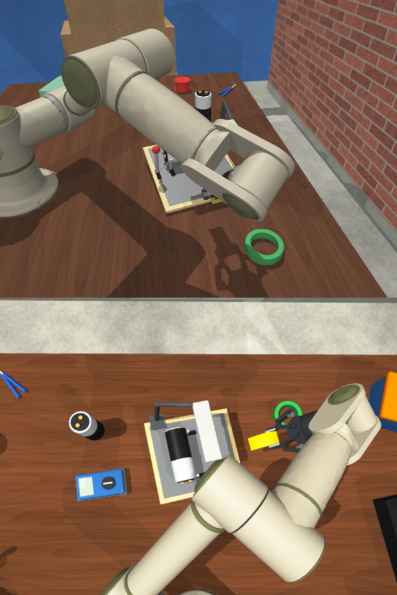

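step_arm(plan=[{"linear":[0.03,0.01,0.02],"rot":[0,0,0],"jaw":200},{"linear":[0.04,0.018,0.05],"rot":[-0.004,0,0.004],"jaw":200},{"linear":[0.045,0.018,0.09],"rot":[-0.004,0,0.004],"jaw":200},{"linear":[0.0486,0.018,0.121],"rot":[-0.004,0,0.004],"jaw":200},{"linear":[0.0486,0.018,0.121],"rot":[-0.004,0,0.004],"jaw":200}])

```text
t: 5.32
ee_pos: [0.5895, -0.1172, 0.086]
tcp_rot: [-0.302, 0.577, 0.718, 0.244]
force: [-1.0, -1.0, -1.9]
grip_width: 0.0392
```

Run:
```python
from m import *
from plant import cams
import cv2
where()
goal(-.10,0,.012,"a");goal(-.10,0,.005,"b")
a=cams.capture("side")["frame"];b=cams.capture("top")["frame"]
cv2.imwrite("pics/p5.png",cv2.resize(np.vstack([a[100:400,200:500],b[120:420,220:520]]),None,fx=1,fy=1)[:,:,::-1])
```

```text
t 5.325 block deck s,y,n mm [-108.1    0.7   37.3] nose s -48.1 rot [ 0.004 -0.004  0.   ] F [-1.  -1.  -1.9] w 0.0392 Fdeck [-1.   1.2 -1.8]
a lin [-0.0089, 0.0005, 0.0251] rot [-0.004, -0.004, -0.002] dist 0.027 ang 0.3
b lin [-0.0132, 0.0005, 0.0306] rot [-0.004, -0.004, -0.002] dist 0.033 ang 0.3
```

View pics/p5.png

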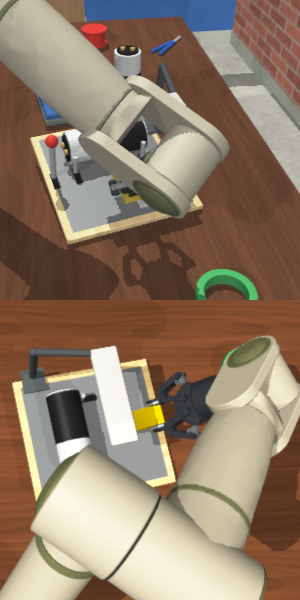

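step_arm(plan=[{"linear":[-0.005,0,0.013],"rot":[0,0,0],"jaw":200},{"linear":[-0.009,0.0005,0.025],"rot":[-0.004,-0.004,-0.002],"jaw":200},{"linear":[-0.013,0.0005,0.0305],"rot":[-0.004,-0.004,-0.002],"jaw":200},{"linear":[-0.013,0.0005,0.0305],"rot":[-0.004,-0.004,-0.002],"jaw":200}])

```text
t: 5.92
ee_pos: [0.5884, -0.1067, 0.0564]
tcp_rot: [-0.297, 0.578, 0.719, 0.245]
force: [0.1, 1.2, -1.5]
grip_width: 0.0387
```

Run:
```python
from m import *
where()
goal(-.10,0,.003,"a");goal(-.10,0,.0,"b");goal(-.10,0,-.002,"c")
```

```text
t 5.925 block deck s,y,n mm [-102.1   -0.8    6.5] nose s -42.1 rot [-0.003  0.002 -0.002] F [ 0.1  1.2 -1.5] w 0.0387 Fdeck [ 0.9 -0.4 -1.6]
a lin [-0.0005, -0.0008, 0.004] rot [0.003, 0.002, 0.0] dist 0.004 ang 0.2
b lin [-0.0023, -0.0008, 0.0064] rot [0.003, 0.002, 0.0] dist 0.007 ang 0.2
c lin [-0.0036, -0.0008, 0.0079] rot [0.003, 0.002, 0.0] dist 0.009 ang 0.2
```

step_arm(plan=[{"linear":[-0.001,0,0.004],"rot":[0,0,0],"jaw":200},{"linear":[-0.002,0,0.006],"rot":[0,0,0],"jaw":200},{"linear":[-0.002,0,0.006],"rot":[0,0,0],"jaw":200}])

```text
t: 6.3
ee_pos: [0.5879, -0.1038, 0.0507]
tcp_rot: [-0.297, 0.578, 0.719, 0.245]
force: [0.4, 0.1, -1.3]
grip_width: 0.0389
```

Run:
```python
from m import *
where()
goal(-.10,0,.0,"b");goal(-.10,0,-.002,"c")
```

```text
t 6.3 block deck s,y,n mm [-99.9  -0.8   0.4] nose s -39.9 rot [-0.003  0.002 -0.002] F [ 0.4  0.1 -1.3] w 0.0389 Fdeck [-0.1 -0.4 -1.3]
b lin [-0.0003, -0.0008, 0.0003] rot [0.003, 0.002, 0.0] dist 0.001 ang 0.2
c lin [-0.0016, -0.0008, 0.0018] rot [0.003, 0.002, 0.0] dist 0.003 ang 0.2
```

Still no contact, so I go down another 2 to 3 mm.

step_arm(plan=[{"linear":[-0.001,0,0.001],"rot":[0,0,0],"jaw":200},{"linear":[-0.0015,0,0.002],"rot":[0,0,0],"jaw":200},{"linear":[-0.0015,0,0.002],"rot":[0,0,0],"jaw":200}])

```text
t: 6.68
ee_pos: [0.588, -0.1039, 0.0498]
tcp_rot: [-0.297, 0.578, 0.719, 0.246]
force: [-1.1, -3.8, 8.3]
grip_width: 0.0396
```

Run:
```python
from m import *
where()
```

```text
t 6.675 block deck s,y,n mm [-100.2   -1.    -0.4] nose s -40.2 rot [-0.004  0.002 -0.001] F [-1.1 -3.8  8.3] w 0.0396 Fdeck [-2.3  1.9  8.7]
```

Run:
```python
from m import *
goal(-.07,-.0005,-.0005,"1");goal(-.04,-.0005,-.0005,"2");goal(-.028,-.0005,-.0005,"3")
```

```text
1 lin [0.0239, -0.0005, 0.0184] rot [0.004, 0.002, 0.001] dist 0.03 ang 0.3
2 lin [0.0478, -0.0006, 0.0365] rot [0.004, 0.002, 0.001] dist 0.06 ang 0.3
3 lin [0.0573, -0.0006, 0.0438] rot [0.004, 0.002, 0.001] dist 0.072 ang 0.3
```

step_arm(plan=[{"linear":[0.012,0,0.009],"rot":[0,0,0],"jaw":200},{"linear":[0.024,-0.0005,0.0183],"rot":[0.003,0.002,0],"jaw":200},{"linear":[0.036,-0.0005,0.0275],"rot":[0.003,0.002,0],"jaw":200},{"linear":[0.0478,-0.0006,0.0365],"rot":[0.003,0.002,0],"jaw":200},{"linear":[0.0478,-0.0006,0.0365],"rot":[0.003,0.002,0],"jaw":200}])

```text
t: 7.3
ee_pos: [0.5745, -0.0445, 0.0584]
tcp_rot: [-0.299, 0.577, 0.72, 0.245]
force: [0.9, 0.0, -0.2]
grip_width: 0.0391
```

Run:
```python
from m import *
from plant import cams
import cv2
where()
a=cams.capture("side")["frame"];b=cams.capture("top")["frame"]
cv2.imwrite("pics/p6.png",cv2.resize(np.hstack([a[150:350,220:420],b[150:350,220:420]]),None,fx=2,fy=2)[:,:,::-1])
goal(-.03,-.0005,-.0005,"2");goal(-.025,-.0005,-.0005,"3");goal(-.020,-.0005,-.0005,"3")
```

```text
t 7.3 block deck s,y,n mm [-38.6  -0.5  -0.4] nose s 21.4 rot [-0.001 -0.     0.002] F [ 0.9  0.  -0.2] w 0.0391 Fdeck [-0.2 -0.9 -0.2]
2 lin [0.0077, -0.0, 0.0061] rot [0.001, -0.0, 0.001] dist 0.01 ang 0.1
3 lin [0.0117, -0.0, 0.0091] rot [0.001, -0.0, 0.001] dist 0.015 ang 0.1
3 lin [0.0157, -0.0, 0.0121] rot [0.001, -0.0, 0.001] dist 0.02 ang 0.1
```

View pics/p6.png

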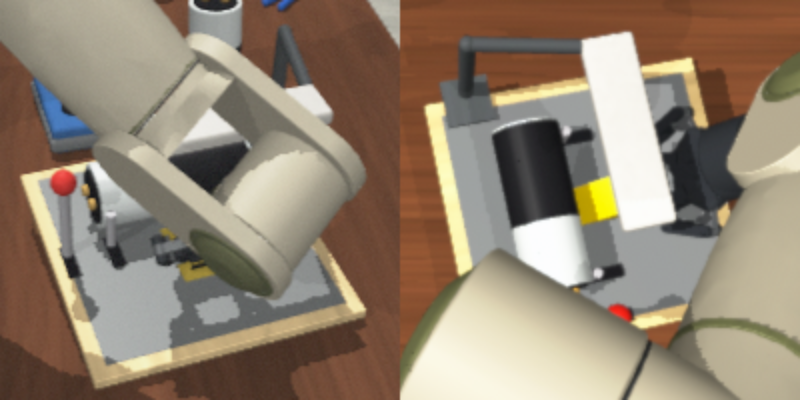

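step_arm(plan=[{"linear":[0.004,0,0.003],"rot":[0,0,0],"jaw":200},{"linear":[0.008,0,0.0062],"rot":[0,0,0],"jaw":200},{"linear":[0.0117,0,0.0091],"rot":[0,0,0],"jaw":200},{"linear":[0.0117,0,0.0091],"rot":[0,0,0],"jaw":200}])

```text
t: 7.9
ee_pos: [0.5715, -0.0307, 0.0604]
tcp_rot: [-0.299, 0.577, 0.719, 0.245]
force: [-0.4, 2.5, 2.1]
grip_width: 0.0392
```

Run:
```python
from m import *
where()
```

```text
t 7.9 block deck s,y,n mm [-24.4  -0.6  -0.4] nose s 35.6 rot [-0.001 -0.001  0.001] F [-0.4  2.5  2.1] w 0.0392 Fdeck [ 2.8 -0.2  1.8]
```

Force is still small. I continue in 2 mm steps.

step_arm(plan=[{"linear":[0.0008,0,0.0006],"rot":[0,0,0],"jaw":200},{"linear":[0.0016,0,0.0012],"rot":[0,0,0],"jaw":200},{"linear":[0.0016,0,0.0012],"rot":[0,0,0],"jaw":200}])

```text
t: 8.28
ee_pos: [0.5711, -0.0288, 0.0607]
tcp_rot: [-0.299, 0.577, 0.719, 0.245]
force: [1.0, -1.7, 0.8]
grip_width: 0.039
```

Run:
```python
from m import *
where()
```

```text
t 8.275 block deck s,y,n mm [-22.4  -0.6  -0.4] nose s 37.6 rot [-0.001 -0.001  0.001] F [ 1.  -1.7  0.8] w 0.039 Fdeck [-1.8 -0.6  1.1]
```

step_arm(plan=[{"linear":[0.0008,0,0.0006],"rot":[0,0,0],"jaw":200},{"linear":[0.0016,0,0.0012],"rot":[0,0,0],"jaw":200},{"linear":[0.0016,0,0.0012],"rot":[0,0,0],"jaw":200}])

```text
t: 8.65
ee_pos: [0.5706, -0.0268, 0.0609]
tcp_rot: [-0.299, 0.577, 0.719, 0.245]
force: [0.3, -0.9, -0.5]
grip_width: 0.039
```

Run:
```python
from m import *
where()
```

```text
t 8.65 block deck s,y,n mm [-20.2  -0.5  -0.4] nose s 39.8 rot [-0.001 -0.001  0.001] F [ 0.3 -0.9 -0.5] w 0.039 Fdeck [-1.  -0.1 -0.3]
```

step_arm(plan=[{"linear":[0.0008,0,0.0006],"rot":[0,0,0],"jaw":200},{"linear":[0.0012,0,0.0009],"rot":[0,0,0],"jaw":200},{"linear":[0.0012,0,0.0009],"rot":[0,0,0],"jaw":200}])

```text
t: 9.02
ee_pos: [0.5703, -0.0254, 0.0611]
tcp_rot: [-0.299, 0.577, 0.719, 0.245]
force: [0.6, -2.9, 1.0]
grip_width: 0.0393
```

Run:
```python
from m import *
where()
from plant import cams
import cv2
b=cams.capture("top")["frame"]
cv2.imwrite("pics/p7.png",cv2.resize(b[190:310,270:390],None,fx=5,fy=5,interpolation=cv2.INTER_CUBIC)[:,:,::-1])
where()
```

```text
t 9.025 block deck s,y,n mm [-18.9  -0.6  -0.4] nose s 41.1 rot [-0.001 -0.001  0.001] F [ 0.6 -2.9  1. ] w 0.0393 Fdeck [-2.8  0.   1.4]
t 9.075 block deck s,y,n mm [-18.9  -0.6  -0.4] nose s 41.1 rot [-0.001 -0.001  0.001] F [ 0.4 -3.2 -0.4] w 0.0389 Fdeck [-3.2  0.3  0. ]
```

View pics/p7.png

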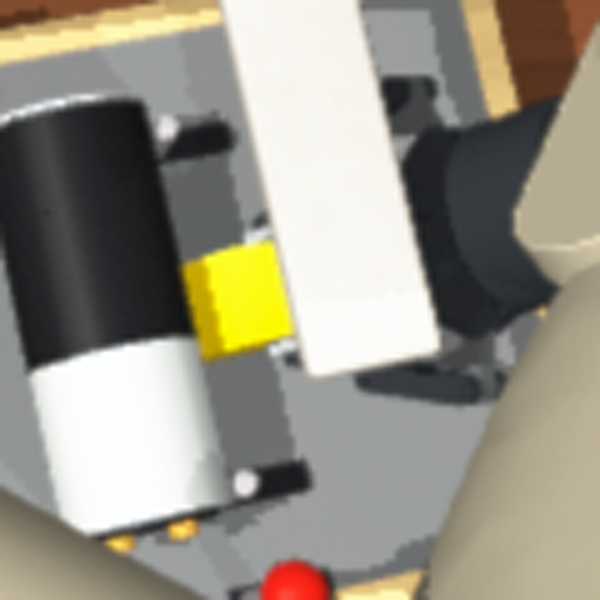

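The nose sits under the can's edge at about (195,300), square and between the fingers. Back force is -3 N, so contact is starting. I push another 1 to 2 mm.

step_arm(plan=[{"linear":[0.0008,0,0.0006],"rot":[0,0,0],"jaw":200},{"linear":[0.0012,0,0.0009],"rot":[0,0,0],"jaw":200},{"linear":[0.0012,0,0.0009],"rot":[0,0,0],"jaw":200}])

```text
t: 9.45
ee_pos: [0.57, -0.0239, 0.0614]
tcp_rot: [-0.299, 0.577, 0.719, 0.245]
force: [-0.4, -2.4, -1.0]
grip_width: 0.0392
```

Run:
```python
from m import *
where()
from plant import cams
b=cams.capture("top");where()
```

```text
t 9.45 block deck s,y,n mm [-17.3  -0.6  -0.4] nose s 42.7 rot [-0.001 -0.001  0.001] F [-0.4 -2.4 -1. ] w 0.0392 Fdeck [-2.4  0.9 -0.6]
t 9.5 block deck s,y,n mm [-17.3  -0.6  -0.4] nose s 42.7 rot [-0.001 -0.001  0.001] F [ 0.5 -2.2  0.5] w 0.0388 Fdeck [-2.1 -0.   0.8]
```

```bash
cat > canshift.py <<'E'
import cv2,numpy as np,pickle
from plant import cams
a=pickle.load(open("top0.pkl","rb"))["frame"];b=cams.capture("top")["frame"]
def sh(x0,x1,y0,y1,nm):
    g=lambda f:cv2.cvtColor(f[y0:y1,x0:x1],cv2.COLOR_RGB2GRAY)
    t=g(a);m=3;S=8
    A=cv2.resize(t[m:-m,m:-m],None,fx=S,fy=S,interpolation=cv2.INTER_CUBIC);B=cv2.resize(g(b),None,fx=S,fy=S,interpolation=cv2.INTER_CUBIC)
    r=cv2.matchTemplate(B,A,cv2.TM_CCOEFF_NORMED);_,v,_,l=cv2.minMaxLoc(r);print(nm,"shift px",(l[0]/S-m),(l[1]/S-m),round(v,3))
sh(262,305,202,240,"can black end");sh(264,318,225,272,"can mid");sh(370,400,180,200,"stand ref")
cv2.imwrite("pics/cs.png",np.hstack([cv2.resize(f[195:285,258:338],(400,450),interpolation=cv2.INTER_CUBIC) for f in(a,b)])[:,:,::-1])
E
python3 canshift.py
```

```text
can black end shift px -0.875 0.125 0.995
can mid shift px -1.25 0.375 0.97
stand ref shift px 0.0 -0.5 0.861
```

View pics/cs.png

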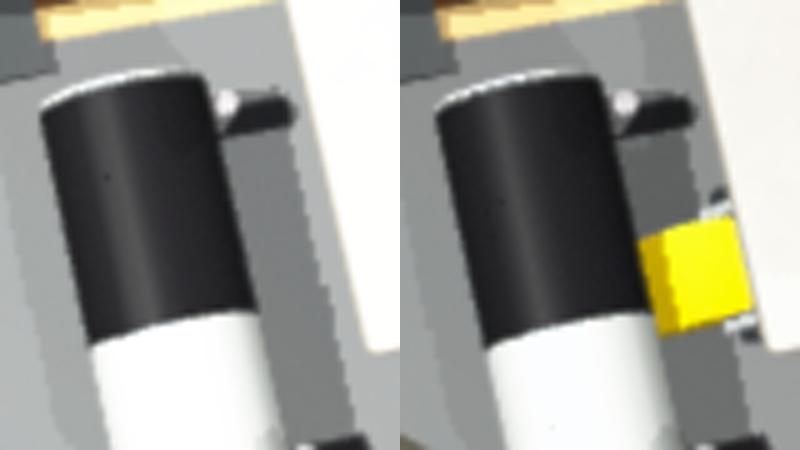

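The can shifted about 1 px (roughly 2 mm) uphill and shows a small gap to the fingers, so it now rests on the chock. I release here.

step_arm(plan=[{"linear":[0,0,0],"rot":[0,0,0],"jaw":150},{"linear":[0,0,0],"rot":[0,0,0],"jaw":100},{"linear":[0,0,0],"rot":[0,0,0],"jaw":50},{"linear":[0,0,0],"rot":[0,0,0],"jaw":50}])

```text
t: 10.05
ee_pos: [0.5699, -0.0237, 0.0613]
tcp_rot: [-0.299, 0.577, 0.719, 0.245]
force: [-0.1, -0.5, 1.0]
grip_width: 0.0687
```

```bash
python3 -c "
from m import *
where()"; python3 canshift.py
```

```text
t 10.05 block deck s,y,n mm [-17.   -0.5  -0.5] nose s 43.0 rot [-0.001 -0.001  0.001] F [-0.1 -0.5  1. ] w 0.0687 Fdeck [-0.3  0.2  1. ]
can black end shift px -0.75 0.125 0.995
can mid shift px -1.125 0.25 0.97
stand ref shift px 0.0 -0.375 0.89
```

View pics/cs.png

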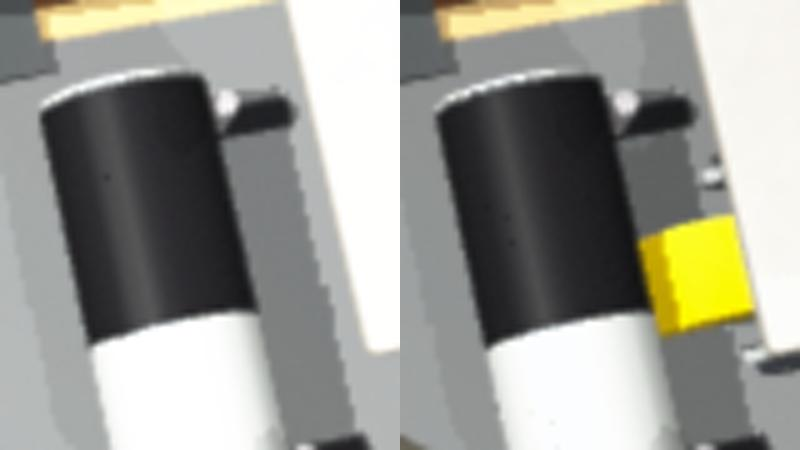

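The chock and can stayed put when the jaws opened. Next I back out along the tool axis.

step_arm(plan=[{"linear":[0,0,-0.03],"rot":[0,0,0],"jaw":50},{"linear":[0,0,-0.07],"rot":[0,0,0],"jaw":50},{"linear":[-0.01,0,-0.12],"rot":[0,0,0],"jaw":100},{"linear":[-0.02,0,-0.17],"rot":[0,0,0],"jaw":180},{"linear":[-0.02,0,-0.19],"rot":[0,0,0],"jaw":255}])

```text
t: 10.72
ee_pos: [0.6013, -0.1724, 0.1814]
tcp_rot: [-0.298, 0.578, 0.719, 0.246]
force: [-0.6, -0.4, -0.8]
grip_width: 0.0161
```

```bash
python3 canshift.py
python3 - <<'E'
from m import *
where()
s,p,Rc=cur();print(p)
kn=W(ST,D(SG,.122,.099));print("knob",kn)
T=tool(ST[2],0.)
delta([.45,-.22,.34],T,"w1")
delta(W(ST,D(SG+.075,.130,.099))+[0,0,.15],T,"w2")
E
```

```text
can black end shift px -0.75 0.125 0.995
can mid shift px -1.125 0.25 0.97
stand ref shift px 0.0 0.0 0.999
t 10.775 block deck s,y,n mm [-151.6    0.7  140.8] nose s -91.6 rot [-0.004  0.002 -0.001] F [ 0.3 -1.3  1.8] w 0.0087 Fdeck [-1.1  0.   2. ]
[ 0.60155554 -0.17318258  0.18248121]
knob [ 0.44504186 -0.02621774  0.1361798 ]
w1 lin [0.1036, -0.1563, -0.1216] rot [0.012, -0.791, 0.001] dist 0.224 ang 45.4
w2 lin [0.2586, -0.1289, 0.0974] rot [0.012, -0.791, 0.001] dist 0.305 ang 45.4
```

step_arm(plan=[{"linear":[0.02,-0.03,-0.035],"rot":[0,-0.15,0],"jaw":255},{"linear":[0.04,-0.06,-0.07],"rot":[0,-0.31,0],"jaw":255},{"linear":[0.06,-0.09,-0.1],"rot":[0,-0.47,0],"jaw":255},{"linear":[0.085,-0.125,-0.12],"rot":[0,-0.63,0],"jaw":255},{"linear":[0.104,-0.156,-0.122],"rot":[0.01,-0.79,0],"jaw":255}])

```text
t: 11.4
ee_pos: [0.4492, -0.22, 0.342]
tcp_rot: [0.003, 0.626, 0.78, -0.001]
force: [1.3, -0.5, -0.7]
grip_width: 0.0001
```

Run:
```python
from m import *
s,p,Rc=cur();print(s["t"],p,s["joint_positions"].round(2))
T=tool(ST[2],0.)
delta([.42,.0,.34],T,"w1")
delta(W(ST,D(SG+.06,.127,.099))+[0,0,.12],T,"w2")
```

```text
11.4 [ 0.44921345 -0.2200457   0.34202373] [-0.69  0.2   1.39 -0.    1.54 -0.91]
w1 lin [0.2212, 0.0189, 0.0008] rot [0.003, 0.006, 0.0] dist 0.222 ang 0.4
w2 lin [0.25, 0.0325, 0.0762] rot [0.003, 0.006, 0.0] dist 0.263 ang 0.4
```

step_arm(plan=[{"linear":[0.055,0.01,0],"rot":[0,0,0],"jaw":255},{"linear":[0.11,0.02,0],"rot":[0,0,0],"jaw":255},{"linear":[0.165,0.03,0.01],"rot":[0,0,0],"jaw":255},{"linear":[0.22,0.0325,0.03],"rot":[0,0,0],"jaw":255},{"linear":[0.25,0.0325,0.06],"rot":[0,0,0],"jaw":255}])

```text
t: 12.02
ee_pos: [0.4264, 0.0334, 0.2802]
tcp_rot: [0.004, 0.625, 0.781, -0.0]
force: [0.4, -0.5, -0.5]
grip_width: -0.0004
```

Run:
```python
from m import *
from plant import cams
import cv2
s,p,Rc=cur();print(s["t"],p,s["joint_positions"].round(2),S(ST,p))
T=tool(ST[2],0.)
kn=W(ST,D(SG,.122,.099))
delta(W(ST,S(ST,kn)+[.045,.005,.014-.012]),T,"beside knob")
a=cams.capture("side")["frame"];b=cams.capture("top")["frame"]
cv2.imwrite("pics/p8.png",cv2.resize(np.hstack([a[130:350,200:420],b[150:370,200:420]]),None,fx=1.8,fy=1.8)[:,:,::-1])
```

```text
12.025 [0.42638004 0.0333628  0.28015957] [-0.2   0.07  1.71 -0.    1.36 -0.41] [0.06367262 0.12740241 0.28015957]
beside knob lin [-0.0164, -0.0003, 0.1421] rot [0.005, 0.006, 0.003] dist 0.143 ang 0.5
```

View pics/p8.png

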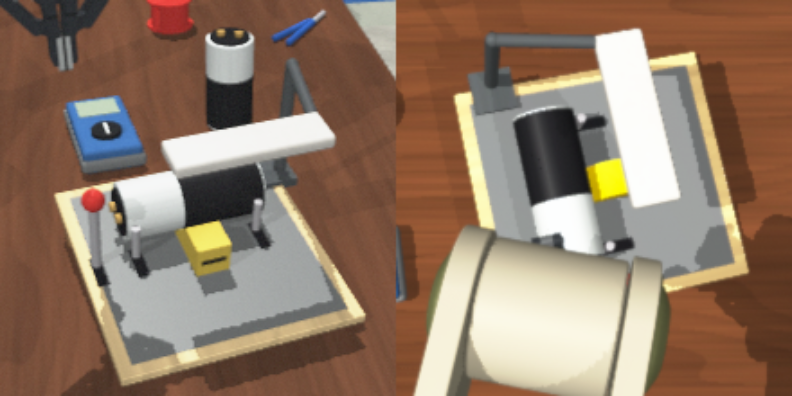

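step_arm(plan=[{"linear":[0,0,0.04],"rot":[0,0,0],"jaw":255},{"linear":[-0.008,0,0.085],"rot":[0,0,0],"jaw":255},{"linear":[-0.0164,0,0.125],"rot":[0.003,0.003,0],"jaw":255},{"linear":[-0.0164,0,0.142],"rot":[0.003,0.003,0],"jaw":255},{"linear":[-0.0164,0,0.142],"rot":[0.003,0.003,0],"jaw":255}])

```text
t: 12.75
ee_pos: [0.4283, 0.0167, 0.1356]
tcp_rot: [-0.002, 0.625, 0.781, -0.002]
force: [0.6, 0.2, 1.0]
grip_width: 0.0002
```

Run:
```python
from m import *
from plant import cams
import cv2
s,p,Rc=cur();print(s["t"],p,S(ST,p),s["force"])
# push path: finger's pushing point relative to knob rotates
ax=S(ST,W(ST,D(SG,.122,-.006)))
for th in (0,.2,.4,.6,.8,.9,1.0,1.1,1.2):
    k=ax+.105*np.array([-np.sin(th+np.radians(8)),0,np.cos(th+np.radians(8))]);print(th,k.round(4))
a=cams.capture("side")["frame"];b=cams.capture("top")["frame"]
cv2.imwrite("pics/p9.png",cv2.resize(np.hstack([a[180:330,200:350],b[220:370,260:410]]),None,fx=2.6,fy=2.6)[:,:,::-1])
```

```text
12.75 [0.42830245 0.01670913 0.13562182] [0.04699546 0.12910903 0.13562182] [0.64740357 0.18190512 1.01178259]
0 [0.0015 0.122  0.1362]
0.2 [-0.0189  0.122   0.1312]
0.4 [-0.0379  0.122   0.1223]
0.6 [-0.0547  0.122   0.1098]
0.8 [-0.0687  0.122   0.0942]
0.9 [-0.0744  0.122   0.0854]
1.0 [-0.0793  0.122   0.0761]
1.1 [-0.0832  0.122   0.0663]
1.2 [-0.0861  0.122   0.0563]
```

View pics/p9.png

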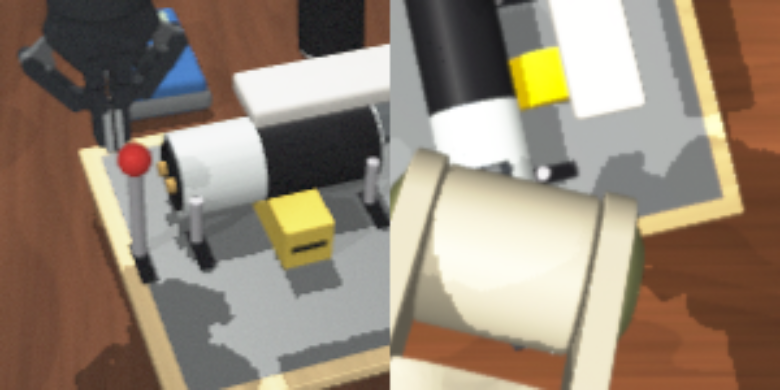

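```bash
cat > push.py <<'E'
from m import *
import sys
s,p,Rc=cur();print(s["t"],S(ST,p).round(4),s["force"].round(1))
ax=S(ST,W(ST,D(SG,.122,-.006)))
for th in map(float,sys.argv[1:]):
    f=th+np.radians(8);k=ax+.105*np.array([-np.sin(f),0,np.cos(f)])
    t=k+[.011+.013*np.cos(f)-.004*np.sin(f),0.006,.014+.013*np.sin(f)-.010*np.cos(f)]
    delta(W(ST,t),tool(ST[2],0),th)
E
python3 push.py 0 .15 .3 .45 .6
```

```text
12.85 [0.0469 0.1283 0.137 ] [-0.7  0.   0.5]
0.0 lin [-0.0221, 0.0002, -0.0051] rot [-0.003, 0.001, 0.005] dist 0.023 ang 0.3
0.15 lin [-0.0385, 0.0001, -0.004] rot [-0.003, 0.001, 0.005] dist 0.039 ang 0.3
0.3 lin [-0.0544, 0.0001, -0.0007] rot [-0.003, 0.001, 0.005] dist 0.054 ang 0.3
0.45 lin [-0.0696, -0.0, 0.0046] rot [-0.003, 0.001, 0.005] dist 0.07 ang 0.3
0.6 lin [-0.0837, -0.0, 0.0119] rot [-0.003, 0.001, 0.005] dist 0.084 ang 0.3
```

step_arm(plan=[{"linear":[-0.011,0,-0.004],"rot":[0,0,0],"jaw":255},{"linear":[-0.022,0,-0.005],"rot":[0,0,0],"jaw":255},{"linear":[-0.031,0,-0.0045],"rot":[0,0,0],"jaw":255},{"linear":[-0.0385,0,-0.004],"rot":[0,0,0],"jaw":255},{"linear":[-0.0545,0,-0.001],"rot":[0,0,0],"jaw":255}])

```text
t: 13.48
ee_pos: [0.4409, -0.0368, 0.1377]
tcp_rot: [-0.001, 0.624, 0.781, -0.002]
force: [0.2, 2.5, -1.0]
grip_width: -0.0002
```

```bash
python3 push.py .45 .6 .75 .9 ; python3 canshift.py
python3 - <<'E'
from plant import cams
import cv2,numpy as np
a=cams.capture("side")["frame"]
cv2.imwrite("pics/p10.png",cv2.resize(a[180:330,200:350],None,fx=3,fy=3)[:,:,::-1])
E
```

```text
13.475 [-0.008   0.1283  0.1377] [ 0.2  2.5 -1. ]
0.45 lin [-0.0148, 0.0003, 0.0053] rot [-0.004, -0.0, 0.005] dist 0.016 ang 0.4
0.6 lin [-0.0288, 0.0002, 0.0125] rot [-0.004, -0.0, 0.005] dist 0.031 ang 0.4
0.75 lin [-0.0415, 0.0002, 0.0216] rot [-0.004, -0.0, 0.005] dist 0.047 ang 0.4
0.9 lin [-0.0524, 0.0002, 0.0322] rot [-0.004, -0.0, 0.005] dist 0.061 ang 0.4
can black end shift px -0.75 0.125 0.991
can mid shift px -1.125 0.25 0.969
stand ref shift px 0.0 0.0 0.999
```

View pics/p10.png

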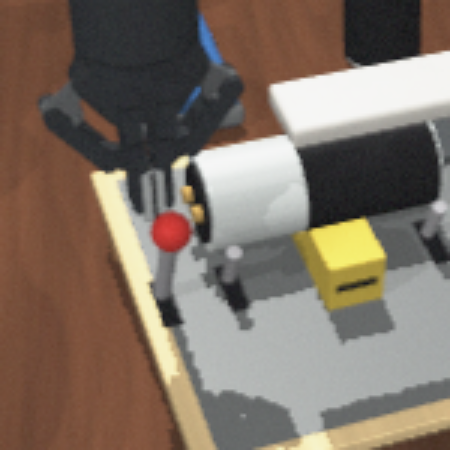

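The gate is turning: knob at (171,231), fingers tilting, can unmoved. I keep following the arc.

step_arm(plan=[{"linear":[-0.0148,0,0.0053],"rot":[0,0,0],"jaw":255},{"linear":[-0.0288,0,0.0125],"rot":[0,0,0],"jaw":255},{"linear":[-0.0415,0,0.0216],"rot":[0,0,0],"jaw":255},{"linear":[-0.0524,0,0.0322],"rot":[0,0,0],"jaw":255},{"linear":[-0.0524,0,0.0322],"rot":[0,0,0],"jaw":255}])

```text
t: 14.2
ee_pos: [0.4524, -0.0896, 0.1045]
tcp_rot: [-0.002, 0.625, 0.78, -0.002]
force: [0.0, -0.7, 0.2]
grip_width: 0.0001
```

```bash
python3 push.py .9 1.0 1.1 1.2 1.25 ; python3 canshift.py
python3 - <<'E'
from plant import cams
import cv2,numpy as np
a=cams.capture("side")["frame"]
cv2.imwrite("pics/p11.png",cv2.resize(a[180:330,200:350],None,fx=3,fy=3)[:,:,::-1])
E
```

```text
14.2 [-0.062   0.1285  0.1045] [ 0.  -0.7  0.2]
0.9 lin [0.0017, 0.0005, -0.001] rot [-0.005, 0.0, 0.002] dist 0.002 ang 0.3
1.0 lin [-0.0045, 0.0005, 0.0068] rot [-0.005, 0.0, 0.002] dist 0.008 ang 0.3
1.1 lin [-0.0097, 0.0005, 0.0151] rot [-0.005, 0.0, 0.002] dist 0.018 ang 0.3
1.2 lin [-0.014, 0.0006, 0.0239] rot [-0.005, 0.0, 0.002] dist 0.028 ang 0.3
1.25 lin [-0.0157, 0.0006, 0.0284] rot [-0.005, 0.0, 0.002] dist 0.032 ang 0.3
can black end shift px -0.75 0.125 0.99
can mid shift px -1.0 0.25 0.975
stand ref shift px 0.0 0.0 0.999
```

View pics/p11.png

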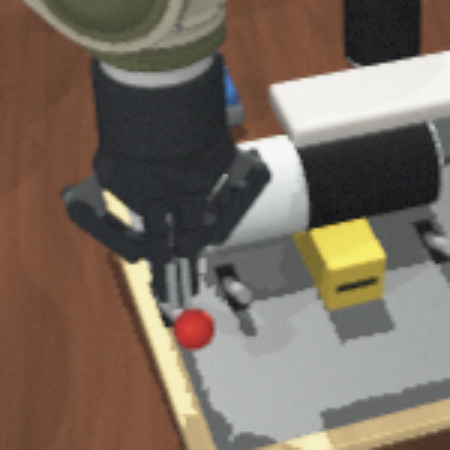

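step_arm(plan=[{"linear":[-0.006,0,0.007],"rot":[0,0,0],"jaw":255},{"linear":[-0.011,0,0.015],"rot":[0,0,0],"jaw":255},{"linear":[-0.0155,0,0.021],"rot":[0,0,0],"jaw":255},{"linear":[-0.0175,0,0.026],"rot":[0,0,0],"jaw":255},{"linear":[-0.0175,0,0.026],"rot":[0,0,0],"jaw":255}])

```text
t: 14.92
ee_pos: [0.4562, -0.1062, 0.079]
tcp_rot: [-0.001, 0.625, 0.78, -0.002]
force: [0.2, 0.7, 0.9]
grip_width: -0.0001
```

```bash
python3 push.py 1.2 1.25 ; python3 canshift.py
python3 - <<'E'
from plant import cams
import cv2,numpy as np
a=cams.capture("side")["frame"]
cv2.imwrite("pics/p12.png",cv2.resize(a[180:330,200:350],None,fx=3,fy=3)[:,:,::-1])
E
```

```text
14.925 [-0.079   0.1283  0.079 ] [0.2 0.7 0.9]
1.2 lin [0.003, 0.0003, -0.0016] rot [-0.005, 0.0, 0.003] dist 0.003 ang 0.3
1.25 lin [0.0013, 0.0003, 0.0029] rot [-0.005, 0.0, 0.003] dist 0.003 ang 0.3
can black end shift px -0.75 0.125 0.989
can mid shift px -1.0 0.25 0.975
stand ref shift px 0.0 0.0 0.999
```

View pics/p12.png

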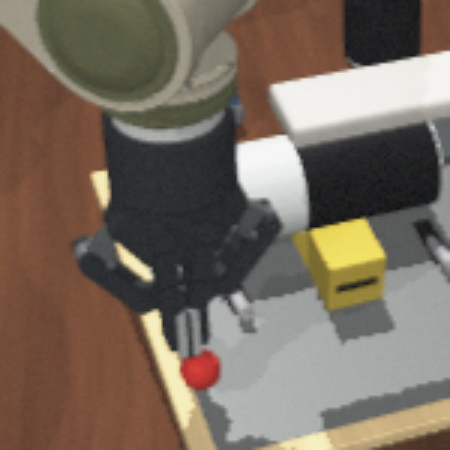

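Run:
```python
from m import *
ax=D(SG,.122,-.006)
for th in (1.0,1.1,1.2,1.25,1.3):
    f=th+np.radians(8);print(th,proj("side",W(ST,ax+.105*np.array([-np.sin(f),0,np.cos(f)]))).round(1))
```

```text
1.0 [263.7 290.4]
1.1 [264.6 295.7]
1.2 [265.3 300.7]
1.25 [265.7 303.2]
1.3 [265.9 305.5]
```

The knob pixel (267,303) matches a gate angle of about 1.25 rad, fully folded. I withdraw.

step_arm(plan=[{"linear":[0.004,0,-0.005],"rot":[0,0,0],"jaw":255},{"linear":[0.004,0,-0.04],"rot":[0,0,0],"jaw":255},{"linear":[0.0,0,-0.09],"rot":[0,0,0],"jaw":255},{"linear":[-0.04,0.03,-0.14],"rot":[0,0,0],"jaw":255},{"linear":[-0.09,0.06,-0.19],"rot":[0,0,0],"jaw":255}])

```text
t: 15.65
ee_pos: [0.5241, -0.1685, 0.2573]
tcp_rot: [0.0, 0.625, 0.781, -0.002]
force: [0.6, 0.0, 0.1]
grip_width: -0.0004
```

step_arm(plan=[{"linear":[-0.05,0.02,-0.02],"rot":[0,0,0],"jaw":255},{"linear":[-0.1,0.03,-0.04],"rot":[0,0,0],"jaw":255},{"linear":[-0.12,0.03,-0.04],"rot":[0,0,0],"jaw":255},{"linear":[-0.12,0.03,-0.04],"rot":[0,0,0],"jaw":255}])

```text
t: 16.15
ee_pos: [0.5797, -0.2794, 0.297]
tcp_rot: [-0.0, 0.625, 0.78, -0.002]
force: [-0.8, -0.2, 0.2]
grip_width: -0.0001
```

```bash
python3 canshift.py
python3 - <<'E'
from plant import cams,status
import cv2,numpy as np
a=cams.capture("side")["frame"];b=cams.capture("top")["frame"]
cv2.imwrite("pics/p13.png",cv2.resize(np.hstack([a[150:350,210:410],b[150:350,220:420]]),None,fx=2,fy=2)[:,:,::-1])
print(status.state()["t"],status.state()["ee_pos"])
E
```

```text
can black end shift px -0.75 0.125 0.99
can mid shift px -1.125 0.25 0.969
stand ref shift px 0.0 0.0 0.999
16.3 [ 0.57968648 -0.27755458  0.29770793]
```

View pics/p13.png

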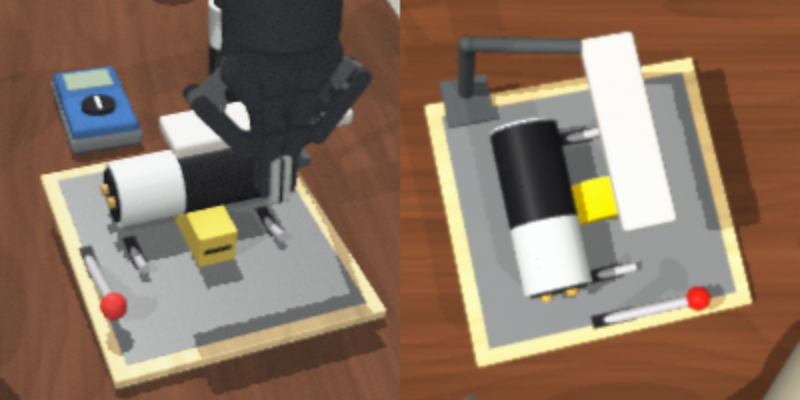

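The gate lies flat (knob at (113,306) in the side crop, (698,298) in the top crop). The can rests on the chock and the arm is clear. I hand the job in.

```bash
python3 -c "
from plant import r,status
print(r.job_done(),status.state()['force'],status.state()['t'])"; python3 canshift.py
```

```text
the job is handed in; nothing more can be done
the job is handed in; nothing more can be done
the job is handed in; nothing more can be done
```

The can now rests still on the chock, with the gate folded down and the arm clear. The job was handed in at about 16.3 s of the 67 s allowed. No verdict was reported.

- **Chock:** I gripped it with a leaned gripper and slid it up the deck under the lamp. I stopped when the back force was only about 2–3 N. The nose was then at about 43 mm along the deck, against about 40 mm expected from my fit of the stand. It sat square and midway between the gate fingers.
- **Can:** By image matching it moved about 1 px, roughly 2 mm, uphill when the chock went home. It did not move again when the jaws opened or while the gate was folding.
- **Gate:** I pushed it down by the red knob. The knob's pixel position matches about 1.25 rad, fully folded.
- **Last views:** Contact readings at the tool were near zero throughout the withdrawal, and the can was clear of the gate fingers. I moved nothing else on the bench, though I did not measure the tape, meter or spare can for movement.
- **Checks that disagreed or are missing:** The stand's corners fitted with leftover errors of up to 2.6 px. The picture after hand-in was refused, so the final second is unseen.

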